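# Brush out the cup on the inspection slide

### The job

Pull the carriage with the steel cup out from under the lamp, all the way to its end stop, and leave it there. Then take the round brush off its fork stand and scrub the inside of the cup with three full strokes, each one down to the cup's floor and back up past half the cup's depth. Hang the brush back on the fork by its collar, upright, and do not disturb the bottle, the solder spool, the circuit board and the jar standing around.

Things in the scene. Friction and masses are not known exactly. Their poses are not given: they have to be found in the camera images.
- station: fixed slide, dark steel base 380 x 100 mm, two rods along its x axis. Origin on the table under the cup's axis when the carriage is at its end stop. The carriage is pulled along -x, roughly towards the robot (within 17 degrees). Lamp: flat white disc 90 mm in diameter, 159 to 183 mm high, centred at x = +125 mm, on a post at x = +195 mm (top 190 mm)
- carriage (a joint): travel of the carriage along the station's -x axis in m: 0 = fully in under the lamp, 0.12 = at the end stop at the -x end of the rods. It slides stiffly (about 3 N) and stays where it is left
- pull_post (a point): centre of the top of the carriage's pull post, an upright black cylinder 18 mm in diameter, 61 mm tall, top at 95 mm height; it moves with the carriage, 115 mm to the -x side of the cup's axis
- cup_floor (a point): centre of the inner floor of the open steel cup clamped on the carriage, 38 mm above the table; inner diameter 56 mm, outer 62 mm, inner depth 96 mm. Its axes are those of the station
- cup_rim (a point): centre of the mouth of that cup, 134 mm above the table
- fork: fixed brush stand, base plate 130 x 100 mm; origin on the table under the hanging brush. A post at x = +53 mm carries two level tines along x, reaching to x = -35 mm, open towards -x (towards the robot within 23 degrees). Gap between tines 18 mm; tines 10 mm wide, 10 mm thick, top at 175 mm; their ends (x = -35 to -28 mm) turn up 6 mm
- fork_seat (a point): centre between the tines, at the height of their top face (175 mm): the middle of the brush's collar underside belongs here. Its axes are those of the stand
- brush: round brush hanging upright, 205 mm long, 90 g. Origin at the centre of its lower end (tip), z up along it. Bristle head 40 mm in diameter from 0 to 70 mm, steel shank 10 mm from 70 to 125 mm, black collar 40 mm from 125 to 131 mm, wooden handle 20 mm from 131 to 205 mm
- brush_collar (a point): centre of the underside of the brush's collar, 125 mm above the tip. Collar and head do not pass between the tines, the shank does: to free the brush lift it 8 to 40 mm and draw it out at the open end
- flux_bottle: small bottle beside the fork stand, 32 mm in diameter, 85 mm tall, origin under its centre; leave alone
- solder_spool: solder spool beside the fork stand, 56 mm in diameter, 38 mm tall, origin under its centre; leave alone
- circuit_board: circuit board beside the slide, 70 x 45 mm, 16 mm tall, origin under its centre; leave alone
- paste_jar: low jar beside the slide, 36 mm in diameter, 35 mm tall, origin under its centre; leave alone
Not all that is in view belongs to the job. Of the things that look like the brush, the smaller one is meant.

How it is judged (in metres and radians):
On the way, in this order (a step that is already met when the one before it is completed fails the run):
1. the carriage is slid out to its end stop, the brush still on its fork (value of joint carriage above 0.113 m and distance between brush_collar and fork_seat below 0.03 m), for 0.2 s.
2. the brush is down at the cup's floor for the first time (tip within 14 mm of the floor, carriage at its stop) (horizontal distance between brush and cup_floor below 0.018 m and angle between brush's own z axis and vertical below 0.25 rad and value of joint carriage above 0.113 m and z of brush in the frame of cup_floor below 0.014 m), for 0.04 s.
3. the brush is drawn up for the first time, its tip at least 44 mm above the cup's floor, still over the cup (horizontal distance between brush and cup_floor below 0.018 m and angle between brush's own z axis and vertical below 0.25 rad and z of brush in the frame of cup_floor above 0.044 m), for 0.04 s.
4. the brush is down at the cup's floor for the second time (tip within 14 mm of the floor, carriage at its stop) (all of step 2), for 0.04 s.
5. the brush is drawn up for the second time, its tip at least 44 mm above the cup's floor, still over the cup (all of step 3), for 0.04 s.
6. the brush is down at the cup's floor for the third time (tip within 14 mm of the floor, carriage at its stop) (all of step 4), for 0.04 s.
7. the brush is drawn up for the third time, its tip at least 44 mm above the cup's floor, still over the cup (all of step 5), for 0.04 s.
At the end, for the whole second after the job is handed in: The carriage is at its end stop (within 7 mm), and the brush hangs still and upright (within 0.12 rad) on the fork, its collar resting on the tines (within 4 mm in height) and within 20 mm of the seat point (value of joint carriage above 0.113 m and horizontal distance between brush_collar and fork_seat below 0.02 m and z of brush_collar in the frame of fork_seat between -0.004 and 0.004 m and angle between brush's own z axis and vertical below 0.12 rad and linear speed of brush below 0.03 m/s); the robot touches nothing.
It fails at once if the bottle, spool, circuit board or jar is moved by more than 30 mm (distance of any of flux_bottle, solder_spool, circuit_board, paste_jar from where it was at the start of the episode above 0.03 m).
It also fails if it takes over 72 s, if anything falls off the work surface, if the arm or the gripper's body presses on something with over 40 N, if the wrist force passes 120 N, or if a joint passes its speed limit or range.

### The arm

A 6-joint arm with a two-finger parallel gripper is mounted at the origin on the work surface. World frame = base frame: x ahead of the robot, y to its left, z up, the work surface at z = 0. Lengths are in m, angles in degrees, forces in N, time in s.
With the tool pointing down it reaches from about 0.325 to 0.9 m from the base axis. Payload 3.5 kg.
Tool frame: the origin (TCP) lies between the finger pads; the fingertips stand 17 mm ahead of it and the grasp point (between the pads) lies 2 mm behind it; z points along the fingers, y is the line along which they close (so a half turn about z gives the same grasp; the last joint's range is limited). The gripper opens to 85 mm and grips with 20 to 120 N. Pads are 22 mm wide; open, the fingers measure 114 mm over their backs; the gripper's body (76 mm by 85 mm) begins 54 mm behind the grasp point. The pads swing forward as they close: fully open they stand 13 mm farther back than shut.
Start: joints at [-81.498, 15.837, -1.513, 72.651, 0, 84.076], TCP at [0.156, -0.605, 0.248] pointing down, gripper open.
Joint ranges: [-178.77, 178.77], [-48.84, 107.48], [-61.69, 71.31], [-111.58, 123.2], [-90, 87.43], [-180, 180]. Speed limits (degrees/s): [147.25, 147.25, 180, 180, 180, 180].

### API

Orientations are given as [roll, pitch, yaw] about the fixed x, y, z axes, in that order (R = Rz(yaw) Ry(pitch) Rx(roll)).
In Python, from station import telemetry, imaging, workorder gives the robot as it stands.
- The arm moves only by the shell command python3 -m pendant 'ROWS' [FORCE]. ROWS is JSON, a list of rows, each an object with "rot": the turn, a rotation vector about the world's x, y, z in rad, a list of three; "slide": the shift along the world's x, y, z in m, a list of three; "gripper": the opening, from 0 (shut) to 1 (fully open). In form: [{"rot": [rx, ry, rz], "slide": [dx, dy, dz], "gripper": gripper}, ...]. A call has 1 to 5 rows; each row shifts and turns the commanded pose from where the row before left it; what a row does not reach is not made up. A row lasts 1/12 s, in which the tool goes at most 41.7 mm and 7.16 degrees, less where a joint would pass 70% of its speed; a pose out of reach is approached as far as the arm can. A call is refused whole if a number of a shift passes 0.0417 or a number of a turn 0.125, either way. A call with a gripper value outside its range is refused whole. The fingers move at their own pace and stop on an object; FORCE is the grip in N (left out, the last holds). Time passes only in rows, so rows that do not move let the fingers close. It gives the time, the measured TCP pose, the force, the opening and the grip force at its end, in the units of the state.
- telemetry.get_state(): the state, without advancing time (a new reading comes with each control period).
- imaging.grab_frame(name): name is "scene" or "side" or "wrist"; returns the picture (480x640x3 uint8, red, green, blue); there is no depth.
- imaging.camera_info(name): a dict with "camera_matrix" (3x3 intrinsics, pixels), "k1" (the pictures are not rectified: a ray, as slopes to the right and down, at radius r is drawn at 1 + k1 r^2 times it, then the intrinsics apply), "R" (3x3) and "t" (3): a world point X has camera coordinates R X + t. Camera axes: x right, y down, z forward; pixel columns grow to the right and rows downward; lengths in m; the calibration is good to about 2 mm. A picture is of the moment at which its call begins: read the wrist's pose just before it. camera_info takes no time and is no camera call; for the wrist camera it gives the pose at the moment of the call.
- workorder.sign_off(): hands the job in; it is judged then, once.
The state is a dict: "t": time; "qpos": joint angles; "dq": joint speeds; "tau": joint torques, N m; "tool_pos": TCP position; "ee_rot": TCP orientation; "wrist_force": force on the tool from outside, world axes, zero at the start; "moment": the same for the moment, N m; "width": opening from 0.0 (shut) to 1.0 (fully open); "grip_force": force on a finger pad.
Only numpy, scipy, OpenCV 4.12 (cv2) and the standard library are available. Lean on these libraries where they do the work, as an engineer would, in place of code of your own. Each camera call takes 0.05 s, during which the arm holds its last target. There are 200 camera calls.

## Working session

There is one attempt and no reset: what is moved stays moved. The work goes in short steps, Python scripts to look and compute and a shell command to move; the robot and the scene stay as the last step left them, time stands still between calls to the robot, and variables do not carry over. Pictures are saved under pics/ and viewed, at most 10 in all, crops included, and the job is handed in when it is done.

```bash
mkdir -p pics; ls; python3 - <<'E'
from station import telemetry, imaging
import cv2, numpy as np
for n in ["scene","side"]:
    im=imaging.grab_frame(n); cv2.imwrite(f"pics/{n}0.png",im[:,:,::-1])
    c=imaging.camera_info(n); R=np.array(c["R"]); print(n,c["camera_matrix"],c["k1"],(-R.T@np.array(c["t"])).round(3),R[2].round(2))
s=telemetry.get_state();print(s)
E
```

```text
pics
scene [[582.34644978   0.         319.08477836]
 [  0.         582.34644978 241.86106414]
 [  0.           0.           1.        ]] 0.05497234849898603 [ 1.632 -0.223  0.85 ] [-0.79  0.2  -0.58]
side [[470.11748573   0.         315.81102177]
 [  0.         470.11748573 239.87385621]
 [  0.           0.           1.        ]] 0.0339400237854378 [ 0.486 -0.611  0.719] [ 0.15  0.72 -0.68]
{'t': 0.1, 'qpos': array([-8.14971352e+01,  1.58757028e+01, -1.59072882e+00,  7.26529945e+01,
        7.22260845e-04,  8.40749432e+01]), 'dq': array([ 0.02750054, -0.02934151,  0.23839259, -0.10336108, -0.02067758,
        0.02271216]), 'tau': array([ 1.78092796e-04, -4.46708250e+01,  2.96128571e+01,  8.45328119e-03,
       -8.69634528e-05,  8.76396172e-06]), 'tool_pos': array([ 0.15560979, -0.60460322,  0.24724586]), 'ee_rot': array([-1.79881286e+02, -1.30464567e-02,  1.44279073e+01]), 'wrist_force': array([ 1.01687568, -0.16452826,  0.09964971]), 'moment': array([ 0.0258653 ,  0.02091786, -0.03067833]), 'grip_force': 0.0, 'width': 0.9996242577383239}
```

View pics/scene0.png

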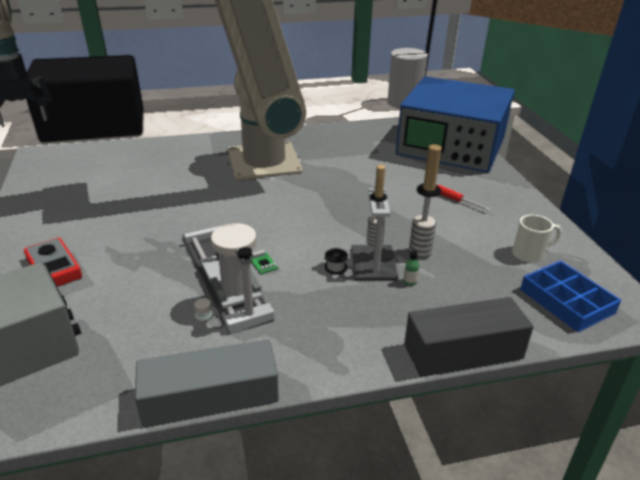

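View pics/side0.png

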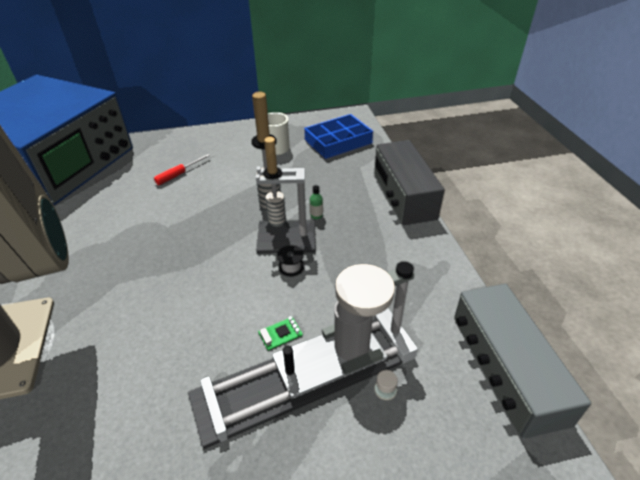

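The scene and side views show two brush-like things. One hangs on the fork at scene (379,195) / side (270,155). A larger one stands free at scene (428,200) / side (262,120). The one on the fork is smaller and its collar rests on the tines, so it fits the description. The slide's pull post top is near side (288,350) and the lamp disc is at side (365,288). I'll enlarge these to confirm.

```bash
cat > h.py <<'E'
import numpy as np, cv2
from station import telemetry, imaging
def ray(c,uv):
    K=np.array(c["camera_matrix"]);R=np.array(c["R"]);t=np.array(c["t"])
    d=(np.array(uv,float)-K[:2,2])/K[0,0]; r=np.hypot(*d); s=r
    for _ in range(20): s=r/(1+c["k1"]*s*s)
    if r>0: d=d*s/r
    v=R.T@np.array([d[0],d[1],1]); return -R.T@t, v/np.linalg.norm(v)
def onz(c,uv,z):
    o,v=ray(c,uv); return o+v*(z-o[2])/v[2]
def tri(r1,r2):
    A=[];b=[]
    M=[np.eye(3)-np.outer(v,v) for o,v in (r1,r2)]
    X=np.linalg.solve(M[0]+M[1],M[0]@r1[0]+M[1]@r2[0])
    return X,[np.linalg.norm(m@(X-r[0])) for m,r in zip(M,(r1,r2))]
def proj(c,X):
    x=np.array(c["R"])@X+np.array(c["t"]); d=x[:2]/x[2]; d=d*(1+c["k1"]*(d@d)); K=np.array(c["camera_matrix"]); return K[0,0]*d+K[:2,2]
E
python3 - <<'E'
import cv2,numpy as np
s=cv2.imread("pics/side0.png");c=cv2.imread("pics/scene0.png")
f=lambda im,u,v,w,h,k:cv2.resize(im[v:v+h,u:u+w],None,fx=k,fy=k,interpolation=cv2.INTER_CUBIC)
a=np.hstack([f(s,240,130,100,150,4),f(c,330,150,100,150,4)])
cv2.imwrite("pics/crop_fork.png",a)
cv2.imwrite("pics/crop_slide.png",f(s,180,260,260,190,3))
E
```

```text
(no output)
```

View pics/crop_fork.png

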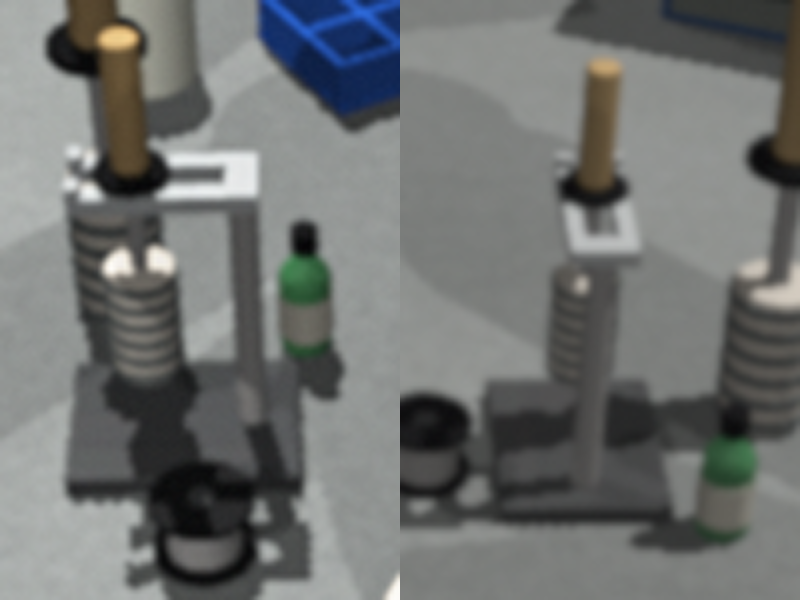

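View pics/crop_slide.png

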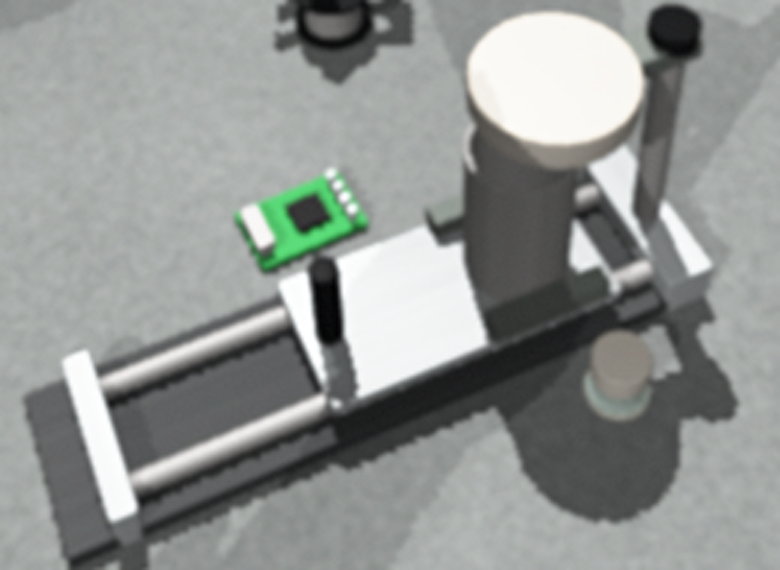

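The crops confirm it. The smaller brush's collar sits on the white tines, with its handle top at side (269.5,139.5) and scene (380.8,167). The large brush stands free behind it. In side, the pull post top is at (287.7,348.3), the lamp disc centre at (365.3,286.7) and the lamp post cap at (405.3,269.3).

```bash
python3 - <<'E'
from h import *
S=imaging.camera_info("side");C=imaging.camera_info("scene")
p=onz(S,(287.7,348.3),.095);l=onz(S,(365.3,286.7),.183);q=onz(S,(405.3,269.3),.19)
print("pull",p,"lamp",l,"lpost",q, "p-l",np.linalg.norm((l-p)[:2]),"l-q",np.linalg.norm((q-l)[:2]))
d=(q-p)[:2];d/=np.hypot(*d);print("yaw",np.degrees(np.arctan2(d[1],d[0])), np.linalg.norm((q-p)[:2]))
s=lambda u,v:(240+u/4,130+v/4); c=lambda u,v:(330+(u-400)/4,150+v/4)
print("handle top",tri(ray(S,s(118,38)),ray(C,c(603,68))), onz(S,s(118,38),.255),onz(C,c(603,68),.255))
print("collar side",onz(S,s(124,167),.181),"scene",onz(C,c(594,186),.181))
for n,uv in [("far R",(258,152)),("near R",(258,195))]: print(n,onz(S,s(*uv),.175))
for n,uv in [("R1",(575,255)),("R2",(640,250))]: print(n,onz(C,c(*uv),.175))
print("base near corners",onz(S,s(70,488),.006),onz(S,s(300,488),.006),"far",onz(S,s(80,368),.01))
print("slot end",onz(S,s(225,173),.175))
print("spool",onz(S,s(203,500),.038),"bottle",onz(S,s(305,235),.08),"bigbrush top",tri(ray(S,(260,96)),ray(C,(434,149))))
print("board",onz(S,(180+303/3,260+218/3),.016),"jar",onz(S,(180+622/3,260+358/3),.035))
# slot edges fit
E
```

```text
pull [ 0.52667    -0.18284998  0.095     ] lamp [ 0.654659   -0.16216821  0.183     ] lpost [ 0.72291815 -0.14809301  0.19      ] p-l 0.12964921995026055 l-q 0.06969521126215814
yaw 10.043352039790449 0.1993022408416974
handle top (array([0.56532009, 0.17725176, 0.25372734]), [np.float64(0.00032503274764769733), np.float64(0.000325032747647699)]) [0.56506208 0.17570775 0.255     ] [0.56815778 0.17605565 0.255     ]
collar side [0.56207713 0.17763176 0.181     ] scene [0.56865045 0.1765981  0.181     ]
far R [0.6316124  0.18312749 0.175     ]
near R [0.62399198 0.14616857 0.175     ]
R1 [0.62640916 0.14746426 0.175     ]
R2 [0.62893389 0.18356057 0.175     ]
base near corners [0.51182982 0.13763642 0.006     ] [0.63374572 0.10801968 0.006     ] far [0.53039449 0.23193178 0.01      ]
slot end [0.61167374 0.16884486 0.175     ]
spool [0.57646614 0.07885429 0.038     ] bottle [0.66611909 0.23391946 0.08      ] bigbrush top (array([0.56646195, 0.29591649, 0.28536647]), [np.float64(0.00043803437267748394), np.float64(0.0004380343726774573)])
board [ 0.52580606 -0.09277321  0.016     ] jar [ 0.67699464 -0.23664136  0.035     ]
```

The distances hold: lamp to lamp post is 69.7 mm (70 given), the handle top triangulates to z = 0.254 (0.255 given), and all points are within reach. The station's yaw is about 10°. The fork's yaw is about -11°, with its seat near (0.566, 0.177). I'm moving over the pull post.

```bash
R='{"rot":[0,0,0],"slide":[0.0265,0.030,0],"gripper":1}'
python3 -m pendant '[{"rot":[0,0,-0.04],"slide":[0.0265,0.030,0],"gripper":1},{"rot":[0,0,-0.037],"slide":[0.0265,0.030,0],"gripper":1},{"rot":[0,0,0],"slide":[0.0265,0.030,0],"gripper":1},{"rot":[0,0,0],"slide":[0.0265,0.030,0],"gripper":1},{"rot":[0,0,0],"slide":[0.0265,0.030,0],"gripper":1}]' 60
python3 -m pendant '[{"rot":[0,0,0],"slide":[0.0265,0.030,0],"gripper":1},{"rot":[0,0,0],"slide":[0.0265,0.030,0],"gripper":1},{"rot":[0,0,0],"slide":[0.0265,0.030,0],"gripper":1},{"rot":[0,0,0],"slide":[0.0265,0.030,0],"gripper":1},{"rot":[0,0,0],"slide":[0.0265,0.030,0],"gripper":1}]'
python3 -m pendant '[{"rot":[0,0,0],"slide":[0.0265,0.030,0],"gripper":1},{"rot":[0,0,0],"slide":[0.0265,0.030,0],"gripper":1},{"rot":[0,0,0],"slide":[0.0265,0.030,0],"gripper":1},{"rot":[0,0,0],"slide":[0.024,0.030,0],"gripper":1},{"rot":[0,0,0],"slide":[0,0,0],"gripper":1}]'
python3 - <<'E'
from h import *
im=imaging.grab_frame("wrist");cv2.imwrite("pics/w1.png",im[:,:,::-1])
E
```

```text
t: 0.52
tool_pos: [0.2888, -0.4535, 0.2478]
ee_rot: [-179.9, 0.0, 10.0]
wrist_force: [-0.4, -0.5, 0.1]
width: 1.001
grip_force: 0.0
t: 0.93
tool_pos: [0.4214, -0.3033, 0.248]
ee_rot: [-180.0, 0.0, 10.0]
wrist_force: [-0.2, -0.4, -1.0]
width: 1.001
grip_force: 0.0
t: 1.35
tool_pos: [0.5273, -0.1804, 0.2478]
ee_rot: [-179.9, -0.1, 10.4]
wrist_force: [0.1, -0.0, 0.2]
width: 1.001
grip_force: 0.0
```

View pics/w1.png

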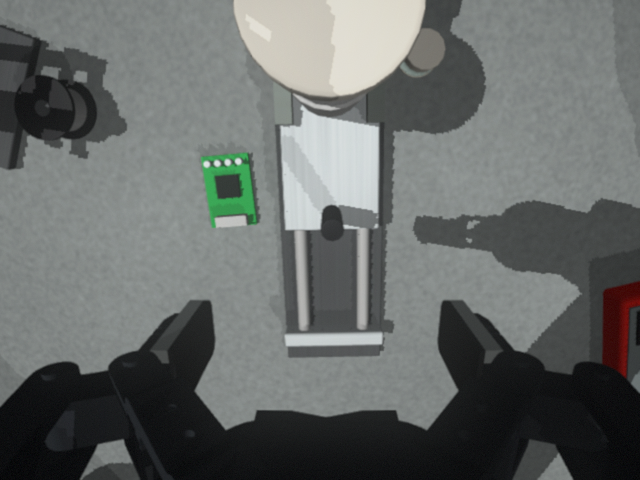

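The wrist view shows the slide running straight up the picture, the black pull post at about (332,213), the end bar at (335,338), and the lamp at the top. I'll refine the post position and axis from this view.

```bash
python3 - <<'E'
from h import *
W=imaging.camera_info("wrist");im=cv2.imread("pics/w1.png")
P=np.array([.5267,-.1828,.095]);print("pred top/bottom",proj(W,P),proj(W,P-[0,0,.061]))
g=cv2.cvtColor(im,cv2.COLOR_BGR2GRAY)
m=np.zeros_like(g);m[195:250,310:355]=(g[195:250,310:355]<38)*255
n,_,st,ce=cv2.connectedComponentsWithStats(m);i=1+st[1:,4].argmax();print(st[i],ce[i])
print("lamp ctr via side .183: ",proj(W,np.array([.6547,-.1622,.183])))
for uv in [(332,212),(332,216),(333,220)]: print(onz(W,uv,.095))
a=onz(W,(286,333),.06);b=onz(W,(383,333),.06);print("endbar",a,b,np.linalg.norm(b-a),"yaw",np.degrees(np.arctan2((a-b)[1],(a-b)[0]))-90)
for a,b in [((297,232),(303,325)),((362,232),(362,325))]:
  A=onz(W,a,.04);B=onz(W,b,.04);print("rod yaw",np.degrees(np.arctan2((A-B)[1],(A-B)[0])),A,B)
E
```

```text
pred top/bottom [326.87040456 227.70567583] [326.8131989  211.29079281]Traceback (most recent call last):
  File "<stdin>", line 6, in <module>
ValueError: attempt to get argmax of an empty sequence
```

```bash
python3 - <<'E'
from h import *
W=imaging.camera_info("wrist");im=cv2.imread("pics/w1.png")
g=cv2.cvtColor(im,cv2.COLOR_BGR2GRAY);r=g[195:250,305:360];print(r.min())
n,_,st,ce=cv2.connectedComponentsWithStats(((r<r.min()+14)*255).astype(np.uint8));i=1+st[1:,4].argmax();print(st[i],ce[i]+[305,195])
for uv in [(332,227),(332.,230)]: print(onz(W,uv,.095), np.linalg.norm(onz(W,uv,.095)-onz(W,(uv[0]+22,uv[1]),.095)))
a=onz(W,(286,333),.06);b=onz(W,(383,333),.06);print("endbar",a,b,np.linalg.norm(b-a),"yaw",np.degrees(np.arctan2((a-b)[1],(a-b)[0]))-90)
for a,b in [((297,232),(303,325)),((362,232),(362,325))]:
  A=onz(W,a,.04);B=onz(W,b,.04);print("rod yaw",np.degrees(np.arctan2((A-B)[1],(A-B)[0])),A,B)
E
```

```text
47
[ 17  11  22  35 574] [331.94773519 223.42334495]
[ 0.52792496 -0.18646642  0.095     ] 0.016421504073316072
[ 0.52565434 -0.18689242  0.095     ] 0.016457124420116227
endbar [ 0.41364597 -0.16554711  0.06      ] [ 0.42966303 -0.25300213  0.06      ] 0.08890965570768804 yaw 10.378482017558866
rod yaw 12.719824311639778 [ 0.50445654 -0.1596652   0.04      ] [ 0.41370525 -0.18014988  0.04      ]
rod yaw 11.93066705742859 [ 0.51499992 -0.21707295  0.04      ] [ 0.42400309 -0.23629986  0.04      ]
```

```bash

python3 -m pendant '[{"rot":[0,0,0],"slide":[0,-0.0045,-0.034],"gripper":1},{"rot":[0,0,0],"slide":[0,0,-0.034],"gripper":1},{"rot":[0,0,0],"slide":[0,0,-0.034],"gripper":1},{"rot":[0,0,0],"slide":[0,0,-0.034],"gripper":1},{"rot":[0,0,0],"slide":[0,0,-0.034],"gripper":1}]'
python3 -m pendant '[{"rot":[0,0,0],"slide":[0,0,0],"gripper":1},{"rot":[0,0,0],"slide":[0,0,0],"gripper":0},{"rot":[0,0,0],"slide":[0,0,0],"gripper":0},{"rot":[0,0,0],"slide":[0,0,0],"gripper":0},{"rot":[0,0,0],"slide":[0,0,0],"gripper":0}]' 40
python3 -m pendant '[{"rot":[0,0,0],"slide":[0,0,0],"gripper":0},{"rot":[0,0,0],"slide":[0,0,0],"gripper":0},{"rot":[0,0,0],"slide":[0,0,0],"gripper":0},{"rot":[0,0,0],"slide":[0,0,0],"gripper":0},{"rot":[0,0,0],"slide":[0,0,0],"gripper":0}]'
```

```text
t: 1.82
tool_pos: [0.5231, -0.1907, 0.0768]
ee_rot: [180.0, 0.0, 9.9]
wrist_force: [-0.2, 0.5, 0.1]
width: 1.005
grip_force: 0.0
t: 2.23
tool_pos: [0.5262, -0.191, 0.0811]
ee_rot: [179.8, -0.2, 10.0]
wrist_force: [0.1, -0.3, -0.1]
width: 0.453
grip_force: 0.0
t: 2.65
tool_pos: [0.5248, -0.1852, 0.0807]
ee_rot: [-179.5, -0.3, 10.2]
wrist_force: [-1.3, 13.0, 11.8]
width: 0.194
grip_force: 38.8
```

```bash

python3 -m pendant '[{"rot":[0,0,0],"slide":[-0.005,0.001,0],"gripper":0},{"rot":[0,0,0],"slide":[-0.01,-0.002,0],"gripper":0},{"rot":[0,0,0],"slide":[-0.01,-0.002,0],"gripper":0},{"rot":[0,0,0],"slide":[-0.01,-0.002,0],"gripper":0},{"rot":[0,0,0],"slide":[-0.01,-0.002,0],"gripper":0}]'
python3 -m pendant '[{"rot":[0,0,0],"slide":[-0.01,-0.002,0],"gripper":0},{"rot":[0,0,0],"slide":[-0.01,-0.002,0],"gripper":0},{"rot":[0,0,0],"slide":[-0.01,-0.002,0],"gripper":0},{"rot":[0,0,0],"slide":[-0.01,-0.002,0],"gripper":0},{"rot":[0,0,0],"slide":[0,0,0],"gripper":0}]'
```

```text
t: 3.07
tool_pos: [0.4811, -0.1942, 0.0808]
ee_rot: [-179.7, -0.4, 10.2]
wrist_force: [2.0, 9.0, 9.1]
width: 0.196
grip_force: 39.8
t: 3.48
tool_pos: [0.4389, -0.2029, 0.0807]
ee_rot: [-179.8, -0.2, 10.1]
wrist_force: [-4.8, 7.0, 13.9]
width: 0.201
grip_force: 40.3
```

```bash

python3 -m pendant '[{"rot":[0,0,0],"slide":[-0.005,-0.0005,0],"gripper":0},{"rot":[0,0,0],"slide":[-0.005,-0.001,0],"gripper":0},{"rot":[0,0,0],"slide":[-0.005,-0.001,0],"gripper":0},{"rot":[0,0,0],"slide":[0,0,0],"gripper":0}]'
python3 -m pendant '[{"rot":[0,0,0],"slide":[-0.004,-0.001,0],"gripper":0},{"rot":[0,0,0],"slide":[-0.003,-0.0005,0],"gripper":0},{"rot":[0,0,0],"slide":[0,0,0],"gripper":0}]'
```

```text
t: 3.82
tool_pos: [0.4252, -0.2057, 0.0807]
ee_rot: [-179.8, -0.3, 10.1]
wrist_force: [-1.2, 7.6, 11.6]
width: 0.197
grip_force: 40.1
t: 4.07
tool_pos: [0.4189, -0.2071, 0.0808]
ee_rot: [-179.8, -0.3, 10.1]
wrist_force: [0.9, 8.4, 11.2]
width: 0.193
grip_force: 40.0
```

```bash

python3 -m pendant '[{"rot":[0,0,0],"slide":[-0.004,-0.001,0],"gripper":0},{"rot":[0,0,0],"slide":[-0.002,-0.0005,0],"gripper":0},{"rot":[0,0,0],"slide":[0,0,0],"gripper":0}]'
python3 -m pendant '[{"rot":[0,0,0],"slide":[-0.003,-0.0005,0],"gripper":0},{"rot":[0,0,0],"slide":[-0.002,-0.0005,0],"gripper":0},{"rot":[0,0,0],"slide":[0,0,0],"gripper":0}]'
```

```text
t: 4.32
tool_pos: [0.4187, -0.2072, 0.0808]
ee_rot: [-179.6, -1.2, 10.2]
wrist_force: [16.5, 13.3, -2.0]
width: 0.197
grip_force: 39.4
t: 4.57
tool_pos: [0.418, -0.2074, 0.081]
ee_rot: [-179.5, -1.8, 10.3]
wrist_force: [29.7, 20.5, -10.4]
width: 0.197
grip_force: 39.6
```

The end stop is reached: the wrist force rises at a travel of about 0.108 m and the TCP stops. I'll relieve the load, release, lift, and look.

```bash

python3 -m pendant '[{"rot":[0,0,0],"slide":[0.007,0.001,0],"gripper":0},{"rot":[0,0,0],"slide":[0,0,0],"gripper":1},{"rot":[0,0,0],"slide":[0,0,0],"gripper":1},{"rot":[0,0,0],"slide":[0,0,0],"gripper":1},{"rot":[0,0,0],"slide":[0,0,0],"gripper":1}]'
python3 -m pendant '[{"rot":[0,0,0],"slide":[0,0,0],"gripper":1},{"rot":[0,0,0],"slide":[0,0,0.04],"gripper":1},{"rot":[0,0,0],"slide":[0,0,0.04],"gripper":1},{"rot":[0,0,0],"slide":[0,0,0.04],"gripper":1},{"rot":[0,0,0],"slide":[0,0,0.04],"gripper":1}]'
python3 -m pendant '[{"rot":[0,0,0],"slide":[0,0,0.04],"gripper":1},{"rot":[0,0,0],"slide":[0,0,0.04],"gripper":1},{"rot":[0,0,0],"slide":[0,0,0],"gripper":1}]'
python3 - <<'E'
from h import *
for n in ["wrist","side","scene"]:
  im=imaging.grab_frame(n);cv2.imwrite(f"pics/{n}2.png",im[:,:,::-1])
W=cv2.imread("pics/wrist2.png");S=cv2.imread("pics/side2.png")
cv2.imwrite("pics/both2.png",np.hstack([cv2.resize(W[:,100:540],(440,480)),S[240:480,200:420].repeat(2,0).repeat(2,1)[:,:360]]))
E
```

```text
t: 4.98
tool_pos: [0.4131, -0.2106, 0.0786]
ee_rot: [180.0, -0.0, 10.0]
wrist_force: [-0.2, -0.4, 0.1]
width: 0.758
grip_force: 0.0
t: 5.4
tool_pos: [0.4123, -0.2102, 0.2398]
ee_rot: [-180.0, 0.0, 10.0]
wrist_force: [0.4, -0.7, 0.0]
width: 0.997
grip_force: 0.0
t: 5.65
tool_pos: [0.4165, -0.2131, 0.3273]
ee_rot: [179.4, -0.6, 10.0]
wrist_force: [1.1, -1.6, 0.7]
width: 1.002
grip_force: 0.0
```

View pics/both2.png

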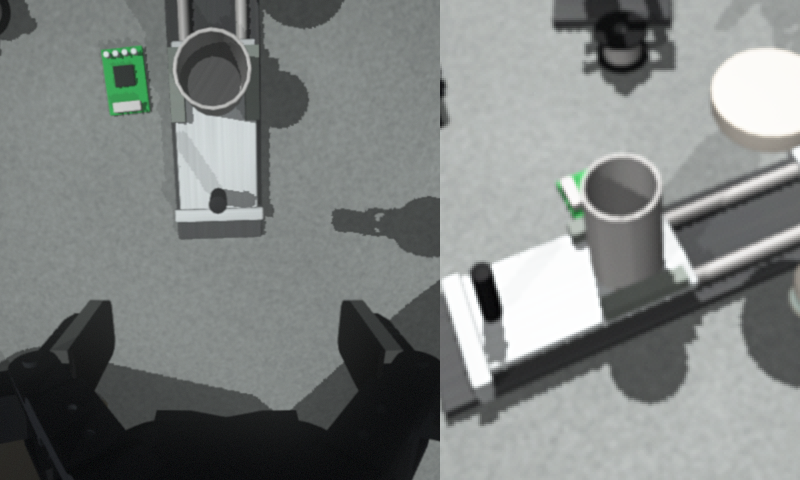

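The carriage sits against its end bar. The cup mouth is clear of the lamp, at wrist about (312,68) and side about (291.5,333.5). I'll measure it and check the wrist joint's room for the move.

```bash
python3 - <<'E'
from h import *
W=imaging.camera_info("wrist");S=imaging.camera_info("side");C=imaging.camera_info("scene")
s=telemetry.get_state();print(s["qpos"].round(1),s["tool_pos"].round(4))
w=(312,68.5);q=(291.5,333.5)
print("rim wrist",onz(W,w,.134),"diam",np.linalg.norm(onz(W,(273,68),.134)-onz(W,(351,68),.134)));print("rim side",onz(S,q,.134));print(tri(ray(W,w),ray(S,q)))
print("post",onz(S,(200+43/2,240+268/2),.095),onz(W,(318,203),.095))
E
```

```text
[-35.   -2.6 -13.9  78.6  -0.  135. ] [ 0.4131 -0.2106  0.3185]
rim wrist [ 0.52683    -0.17983111  0.134     ] diam 0.058981161528675344
rim side [ 0.53433995 -0.18507702  0.134     ]
(array([ 0.53166637, -0.17891837,  0.1246102 ]), [np.float64(0.0034569923473684017), np.float64(0.003456992347368415)])
post [ 0.42234105 -0.20436975  0.095     ] [ 0.41878308 -0.20221671  0.095     ]
```

The cup axis is at (0.531, -0.183), consistent across the two views and the pull post. The last joint would run past 180° at the fork with this yaw, so I'll turn the tool by +40° during the transfer.

```bash

python3 -m pendant '[{"rot":[0,0,0.117],"slide":[0.0138,0.0352,0],"gripper":1},{"rot":[0,0,0.117],"slide":[0.0138,0.0352,0],"gripper":1},{"rot":[0,0,0.117],"slide":[0.0138,0.0352,0],"gripper":1},{"rot":[0,0,0.117],"slide":[0.0138,0.0352,0],"gripper":1},{"rot":[0,0,0.117],"slide":[0.0138,0.0352,0],"gripper":1}]'
python3 -m pendant '[{"rot":[0,0,0.113],"slide":[0.0138,0.0352,0],"gripper":1},{"rot":[0,0,0],"slide":[0.0138,0.0352,0],"gripper":1},{"rot":[0,0,0],"slide":[0.0138,0.0352,0],"gripper":1},{"rot":[0,0,0],"slide":[0.0138,0.0352,0],"gripper":1},{"rot":[0,0,0],"slide":[0.0138,0.0352,0],"gripper":1}]'
python3 -m pendant '[{"rot":[0,0,0],"slide":[0.0138,0.0352,0],"gripper":1},{"rot":[0,0,0],"slide":[0,0,0],"gripper":1},{"rot":[0,0,0],"slide":[0,0,0],"gripper":1}]'
python3 - <<'E'
from h import *
W=imaging.camera_info("wrist");print(proj(W,np.array([.5655,.1765,.255])),telemetry.get_state()["tool_pos"])
im=imaging.grab_frame("wrist");cv2.imwrite("pics/w3.png",im[:,:,::-1])
E
```

```text
t: 6.22
tool_pos: [0.4811, -0.0326, 0.3157]
ee_rot: [-179.8, 0.2, 43.8]
wrist_force: [1.1, -0.0, 0.5]
width: 1.001
grip_force: 0.0
t: 6.63
tool_pos: [0.5501, 0.1433, 0.3154]
ee_rot: [-179.8, 0.2, 50.0]
wrist_force: [0.2, -0.3, -1.1]
width: 1.0
grip_force: 0.0
t: 6.88
tool_pos: [0.564, 0.1781, 0.3151]
ee_rot: [-179.8, 0.3, 50.2]
wrist_force: [-0.0, -0.1, -0.5]
width: 1.001
grip_force: 0.0
[328.92839446 272.99944653] [0.56401134 0.17813773 0.31507183]
```

View pics/w3.png

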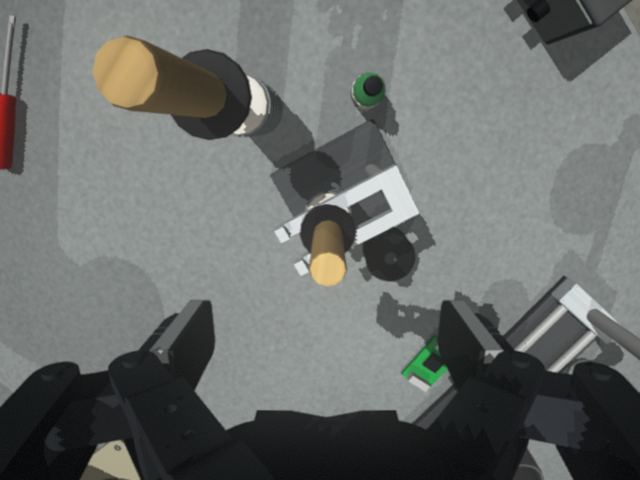

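The wrist view shows the small brush's handle top at (327,268), predicted at (329,273), with its collar at (328,228) on the tines. The tine tips are at (283,234) and (302,268), and the bar's far corners at (400,166) and (418,213). I'll refine the fork frame from these.

```bash
python3 - <<'E'
from h import *
W=imaging.camera_info("wrist")
f=lambda u,v,z:onz(W,(u,v),z)
print("top",f(327,268,.255),"collar",f(328,228,.181))
A=f(283,234,.181);B=f(302,268,.181);D=f(400,166,.175);E=f(418,213,.175)
print(A,B,D,E,"gap",np.linalg.norm(A-B),np.linalg.norm(D-E))
m=(A+B)/2;n=(D+E)/2;d=(n-m)[:2];print("yaw",np.degrees(np.arctan2(d[1],d[0])),np.hypot(*d))
d/=np.hypot(*d);print("tine-end mid->seat at +0.0315:",m[:2]+.0315*d)
E
```

```text
top [0.56614703 0.17790416 0.255     ] collar [0.56818982 0.17927107 0.181     ]
[0.54116802 0.196165   0.181     ] [0.53482269 0.16844379 0.181     ] [0.63322782 0.18018834 0.175     ] [0.62325543 0.14568061 0.175     ] gap 0.028438151327933054 0.0359197989450306
yaw -12.113836041081957 0.09230158627187379
tine-end mid->seat at +0.0315: [0.56879393 0.17569397]
```

```bash

python3 -m pendant '[{"rot":[0,0,0],"slide":[0.002,-0.0005,-0.032],"gripper":1},{"rot":[0,0,0],"slide":[0,0,-0.032],"gripper":1},{"rot":[0,0,0],"slide":[0,0,-0.031],"gripper":1},{"rot":[0,0,0],"slide":[0,0,0],"gripper":1},{"rot":[0,0,0],"slide":[0,0,0],"gripper":0}]' 40
python3 -m pendant '[{"rot":[0,0,0],"slide":[0,0,0],"gripper":0},{"rot":[0,0,0],"slide":[0,0,0],"gripper":0},{"rot":[0,0,0],"slide":[0,0,0],"gripper":0},{"rot":[0,0,0],"slide":[0,0,0],"gripper":0},{"rot":[0,0,0],"slide":[0,0,0],"gripper":0}]'
python3 -m pendant '[{"rot":[0,0,0],"slide":[0,0,0],"gripper":0},{"rot":[0,0,0],"slide":[0,0,0],"gripper":0},{"rot":[0,0,0],"slide":[0,0,0],"gripper":0},{"rot":[0,0,0],"slide":[0,0,0],"gripper":0}]'
```

```text
t: 7.35
tool_pos: [0.5645, 0.1746, 0.221]
ee_rot: [-179.8, 0.3, 49.9]
wrist_force: [-0.1, -0.4, 2.1]
width: 0.884
grip_force: 0.0
t: 7.77
tool_pos: [0.5679, 0.1767, 0.2251]
ee_rot: [179.9, -0.1, 50.0]
wrist_force: [-0.7, 0.2, 3.6]
width: 0.227
grip_force: 39.6
t: 8.1
tool_pos: [0.5679, 0.1767, 0.225]
ee_rot: [179.9, -0.1, 50.0]
wrist_force: [-1.0, -0.3, 5.3]
width: 0.224
grip_force: 39.7
```

```bash

python3 -m pendant '[{"rot":[0,0,0],"slide":[0,0,0.011],"gripper":0},{"rot":[0,0,0],"slide":[0,0,0.011],"gripper":0},{"rot":[0,0,0],"slide":[0,0,0],"gripper":0}]'
python3 -m pendant '[{"rot":[0,0,0],"slide":[-0.0147,0.0031,0],"gripper":0},{"rot":[0,0,0],"slide":[-0.0147,0.0031,0],"gripper":0},{"rot":[0,0,0],"slide":[-0.0147,0.0031,0],"gripper":0},{"rot":[0,0,0],"slide":[-0.0147,0.0031,0],"gripper":0},{"rot":[0,0,0],"slide":[-0.0147,0.0031,0],"gripper":0}]'
python3 -m pendant '[{"rot":[0,0,0],"slide":[-0.0147,0.0031,0],"gripper":0},{"rot":[0,0,0],"slide":[0,0,0],"gripper":0}]'
```

```text
t: 8.35
tool_pos: [0.5684, 0.1767, 0.2481]
ee_rot: [179.9, -0.2, 50.0]
wrist_force: [0.5, -0.1, -0.6]
width: 0.223
grip_force: 39.4
t: 8.77
tool_pos: [0.4928, 0.192, 0.2452]
ee_rot: [-180.0, 0.0, 50.0]
wrist_force: [0.1, 0.2, -0.9]
width: 0.222
grip_force: 39.3
t: 8.93
tool_pos: [0.4758, 0.1953, 0.2451]
ee_rot: [-179.9, 0.1, 50.1]
wrist_force: [0.2, 0.3, -1.4]
width: 0.224
grip_force: 39.6
```

```bash

python3 -m pendant '[{"rot":[0,0,0],"slide":[0,0,0.037],"gripper":0},{"rot":[0,0,0],"slide":[0,0,0.037],"gripper":0},{"rot":[0,0,0],"slide":[0,0,0.036],"gripper":0},{"rot":[0,0,0],"slide":[0.0055,-0.0378,0],"gripper":0},{"rot":[0,0,0],"slide":[0.0055,-0.0378,0],"gripper":0}]'
python3 -m pendant '[{"rot":[0,0,0],"slide":[0.0055,-0.0378,0],"gripper":0},{"rot":[0,0,0],"slide":[0.0055,-0.0378,0],"gripper":0},{"rot":[0,0,0],"slide":[0.0055,-0.0378,0],"gripper":0},{"rot":[0,0,0],"slide":[0.0055,-0.0378,0],"gripper":0},{"rot":[0,0,0],"slide":[0.0055,-0.0378,0],"gripper":0}]'
python3 -m pendant '[{"rot":[0,0,0],"slide":[0.0055,-0.0378,0],"gripper":0},{"rot":[0,0,0],"slide":[0.0055,-0.0378,0],"gripper":0},{"rot":[0,0,0],"slide":[0.0055,-0.0378,0],"gripper":0},{"rot":[0,0,0],"slide":[0,0,0],"gripper":0},{"rot":[0,0,0],"slide":[0,0,0],"gripper":0}]'
python3 - <<'E'
from h import *
ims=[]
for n in ["side","scene"]:
  im=imaging.grab_frame(n)[:,:,::-1];c=imaging.camera_info(n);p=telemetry.get_state()["tool_pos"]
  print(n,proj(c,p-[0,0,.175]),proj(c,p-[0,0,.05]),proj(c,np.array([.531,-.183,.134])))
  cv2.imwrite(f"pics/{n}4.png",im)
  u,v=proj(c,p-[0,0,.13]).astype(int); ims.append(cv2.resize(im[v-75:v+75,u-50:u+50],None,fx=4,fy=4,interpolation=cv2.INTER_CUBIC)); print("crop origin",u-50,v-75)
cv2.imwrite("pics/both4.png",np.hstack(ims))
E
```

```text
t: 9.35
tool_pos: [0.4921, 0.1201, 0.3591]
ee_rot: [179.7, -0.3, 50.3]
wrist_force: [0.9, -0.3, -1.8]
width: 0.224
grip_force: 39.8
t: 9.77
tool_pos: [0.5177, -0.0717, 0.3556]
ee_rot: [179.9, -0.0, 50.0]
wrist_force: [0.6, 0.9, -0.1]
width: 0.222
grip_force: 39.8
t: 10.18
tool_pos: [0.5341, -0.1853, 0.3548]
ee_rot: [-180.0, 0.0, 49.8]
wrist_force: [0.7, 0.7, -1.4]
width: 0.225
grip_force: 39.5
side [289.40501206 313.74545046] [284.01580465 251.59737923] [289.07620695 332.81856309]
crop origin 237 218
scene [215.54685856 206.20723662] [210.08517127 154.02497411] [217.23954735 223.29626114]
crop origin 163 113
```

View pics/both4.png

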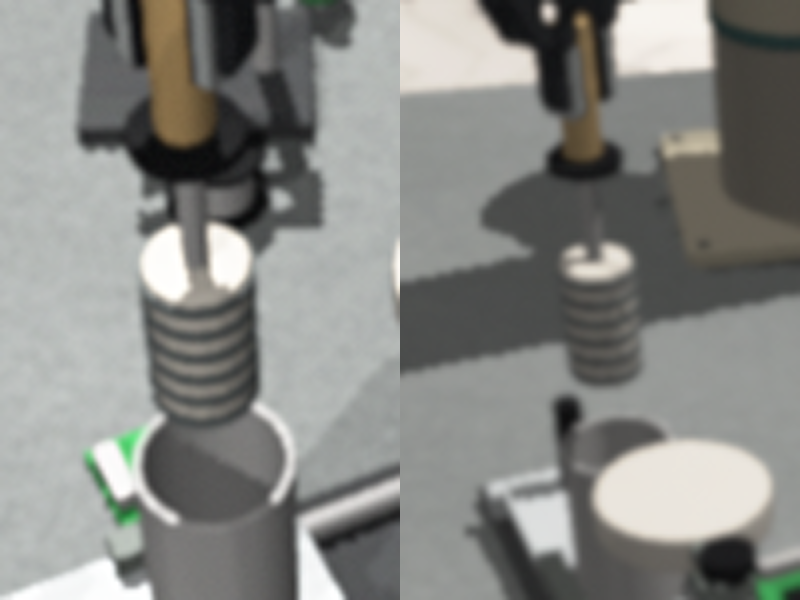

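Both views show the brush upright above the cup. In side, the head's lower end is centred at about (288.2,314.3) and the rim at (290.8,334.3). In scene they are at (214,204.3) and (218.3,224.3). I'll work out the relative offset.

```bash
python3 - <<'E'
from h import *
for n,b,r in [("side",(288.2,314.3),(290.75,334.25)),("scene",(214,204.3),(218.25,224.3))]:
  c=imaging.camera_info(n);z=.1798
  B=onz(c,b,z);Rm=onz(c,r,.134);print(n,B,Rm,"go",(Rm-B)[:2])
E
```

```text
side [ 0.53202631 -0.18432908  0.1798    ] [ 0.53299124 -0.18616142  0.134     ] go [ 0.00096493 -0.00183235]
scene [ 0.5246069  -0.18547827  0.1798    ] [ 0.53550133 -0.1811996   0.134     ] go [0.01089443 0.00427867]
```

```bash

python3 -m pendant '[{"rot":[0,0,0],"slide":[0.001,0.001,-0.025],"gripper":0},{"rot":[0,0,0],"slide":[0,0,-0.02],"gripper":0},{"rot":[0,0,0],"slide":[0,0,-0.01],"gripper":0},{"rot":[0,0,0],"slide":[0,0,-0.01],"gripper":0},{"rot":[0,0,0],"slide":[0,0,0],"gripper":0}]'
python3 -m pendant '[{"rot":[0,0,0],"slide":[0,0,-0.015],"gripper":0},{"rot":[0,0,0],"slide":[0,0,-0.02],"gripper":0},{"rot":[0,0,0],"slide":[0,0,-0.015],"gripper":0},{"rot":[0,0,0],"slide":[0,0,-0.01],"gripper":0},{"rot":[0,0,0],"slide":[0,0,0],"gripper":0}]'
```

```text
t: 10.7
tool_pos: [0.5338, -0.1805, 0.2883]
ee_rot: [-179.8, 0.1, 50.1]
wrist_force: [-0.4, 0.6, -0.2]
width: 0.227
grip_force: 39.5
t: 11.12
tool_pos: [0.5338, -0.1812, 0.2287]
ee_rot: [-179.8, 0.0, 50.0]
wrist_force: [-1.3, 0.1, -2.3]
width: 0.225
grip_force: 39.5
```

```bash

python3 -m pendant '[{"rot":[0,0,0],"slide":[0,0,-0.006],"gripper":0},{"rot":[0,0,0],"slide":[0,0,-0.004],"gripper":0},{"rot":[0,0,0],"slide":[0,0,0],"gripper":0},{"rot":[0,0,0],"slide":[0,0,0],"gripper":0}]'
python3 -m pendant '[{"rot":[0,0,0],"slide":[0,0,-0.003],"gripper":0},{"rot":[0,0,0],"slide":[0,0,0],"gripper":0},{"rot":[0,0,0],"slide":[0,0,0],"gripper":0}]'
```

```text
t: 11.45
tool_pos: [0.5351, -0.1821, 0.2209]
ee_rot: [179.9, -0.0, 50.0]
wrist_force: [0.1, 0.5, -0.1]
width: 0.222
grip_force: 39.6
t: 11.7
tool_pos: [0.5348, -0.182, 0.2174]
ee_rot: [180.0, -0.0, 50.0]
wrist_force: [0.2, 0.5, -0.8]
width: 0.222
grip_force: 39.6
```

The tip is about 4 mm above the cup floor with no contact force. Now the strokes: up 55 mm, down 55 mm, with holds.

```bash

U() { :; }
python3 -m pendant '[{"rot":[0,0,0],"slide":[0,0,0.025],"gripper":0},{"rot":[0,0,0],"slide":[0,0,0.03],"gripper":0},{"rot":[0,0,0],"slide":[0,0,0],"gripper":0},{"rot":[0,0,0],"slide":[0,0,0],"gripper":0},{"rot":[0,0,0],"slide":[0,0,0],"gripper":0}]'
python3 -m pendant '[{"rot":[0,0,0],"slide":[0,0,-0.03],"gripper":0},{"rot":[0,0,0],"slide":[0,0,-0.025],"gripper":0},{"rot":[0,0,0],"slide":[0,0,0],"gripper":0},{"rot":[0,0,0],"slide":[0,0,0],"gripper":0},{"rot":[0,0,0],"slide":[0,0,0],"gripper":0}]'
python3 -m pendant '[{"rot":[0,0,0],"slide":[0,0,0.025],"gripper":0},{"rot":[0,0,0],"slide":[0,0,0.03],"gripper":0},{"rot":[0,0,0],"slide":[0,0,0],"gripper":0},{"rot":[0,0,0],"slide":[0,0,0],"gripper":0},{"rot":[0,0,0],"slide":[0,0,0],"gripper":0}]'
python3 -m pendant '[{"rot":[0,0,0],"slide":[0,0,-0.03],"gripper":0},{"rot":[0,0,0],"slide":[0,0,-0.025],"gripper":0},{"rot":[0,0,0],"slide":[0,0,0],"gripper":0},{"rot":[0,0,0],"slide":[0,0,0],"gripper":0},{"rot":[0,0,0],"slide":[0,0,0],"gripper":0}]'
python3 -m pendant '[{"rot":[0,0,0],"slide":[0,0,0.025],"gripper":0},{"rot":[0,0,0],"slide":[0,0,0.03],"gripper":0},{"rot":[0,0,0],"slide":[0,0,0],"gripper":0},{"rot":[0,0,0],"slide":[0,0,0],"gripper":0},{"rot":[0,0,0],"slide":[0,0,0],"gripper":0}]'
```

```text
t: 12.12
tool_pos: [0.5348, -0.182, 0.2723]
ee_rot: [180.0, -0.0, 50.0]
wrist_force: [0.4, -0.5, -1.8]
width: 0.221
grip_force: 39.8
t: 12.53
tool_pos: [0.5342, -0.1817, 0.2167]
ee_rot: [-179.9, 0.0, 50.0]
wrist_force: [0.0, 0.1, -1.5]
width: 0.225
grip_force: 39.6
t: 12.95
tool_pos: [0.5349, -0.182, 0.2728]
ee_rot: [180.0, -0.0, 50.0]
wrist_force: [-1.0, 0.2, -1.2]
width: 0.227
grip_force: 39.7
t: 13.37
tool_pos: [0.5346, -0.1818, 0.2174]
ee_rot: [-179.9, 0.0, 50.0]
wrist_force: [0.3, -0.1, -0.6]
width: 0.225
grip_force: 39.7
t: 13.78
tool_pos: [0.5351, -0.1821, 0.2732]
ee_rot: [179.9, -0.0, 50.0]
wrist_force: [1.0, -0.1, -1.5]
width: 0.223
grip_force: 39.7
```

Three strokes are done. I'm raising clear and retracing the path to the front of the fork.

```bash

python3 -m pendant '[{"rot":[0,0,0],"slide":[0,0,0.027],"gripper":0},{"rot":[0,0,0],"slide":[0,0,0.028],"gripper":0},{"rot":[0,0,0],"slide":[0,0,0.028],"gripper":0},{"rot":[0,0,0],"slide":[0,0,0],"gripper":0},{"rot":[0,0,0],"slide":[-0.0059,0.0377,0],"gripper":0}]'
python3 -m pendant '[{"rot":[0,0,0],"slide":[-0.0059,0.0377,0],"gripper":0},{"rot":[0,0,0],"slide":[-0.0059,0.0377,0],"gripper":0},{"rot":[0,0,0],"slide":[-0.0059,0.0377,0],"gripper":0},{"rot":[0,0,0],"slide":[-0.0059,0.0377,0],"gripper":0},{"rot":[0,0,0],"slide":[-0.0059,0.0377,0],"gripper":0}]'
python3 -m pendant '[{"rot":[0,0,0],"slide":[-0.0059,0.0377,0],"gripper":0},{"rot":[0,0,0],"slide":[-0.0059,0.0377,0],"gripper":0},{"rot":[0,0,0],"slide":[-0.0059,0.0377,0],"gripper":0},{"rot":[0,0,0],"slide":[-0.0059,0.0377,0],"gripper":0},{"rot":[0,0,0],"slide":[0,0,0],"gripper":0}]'
python3 -m pendant '[{"rot":[0,0,0],"slide":[0,0,-0.037],"gripper":0},{"rot":[0,0,0],"slide":[0,0,-0.037],"gripper":0},{"rot":[0,0,0],"slide":[0,0,-0.036],"gripper":0},{"rot":[0,0,0],"slide":[0,0,0],"gripper":0},{"rot":[0,0,0],"slide":[0,0,0],"gripper":0}]'
```

```text
t: 14.2
tool_pos: [0.5311, -0.1489, 0.356]
ee_rot: [179.7, 0.1, 49.7]
wrist_force: [1.0, 1.1, -1.1]
width: 0.221
grip_force: 39.8
t: 14.62
tool_pos: [0.498, 0.0458, 0.3537]
ee_rot: [-179.9, 0.1, 50.0]
wrist_force: [0.3, -0.8, -1.4]
width: 0.224
grip_force: 39.7
t: 15.03
tool_pos: [0.4736, 0.2003, 0.3537]
ee_rot: [-179.8, -0.0, 50.4]
wrist_force: [0.8, -0.5, -1.2]
width: 0.224
grip_force: 39.8
t: 15.45
tool_pos: [0.4729, 0.1939, 0.2422]
ee_rot: [-179.7, 0.4, 50.0]
wrist_force: [0.3, -0.8, -0.6]
width: 0.219
grip_force: 39.8
```

```bash

python3 -m pendant '[{"rot":[0,0,0],"slide":[0.0158,-0.0029,0.003],"gripper":0},{"rot":[0,0,0],"slide":[0.0158,-0.0029,0],"gripper":0},{"rot":[0,0,0],"slide":[0.0158,-0.0029,0],"gripper":0},{"rot":[0,0,0],"slide":[0,0,0],"gripper":0},{"rot":[0,0,0],"slide":[0,0,0],"gripper":0}]'
python3 -m pendant '[{"rot":[0,0,0],"slide":[0.0158,-0.0029,0],"gripper":0},{"rot":[0,0,0],"slide":[0.0158,-0.0029,0],"gripper":0},{"rot":[0,0,0],"slide":[0.0158,-0.0029,0],"gripper":0},{"rot":[0,0,0],"slide":[0,0,0],"gripper":0},{"rot":[0,0,0],"slide":[0,0,0],"gripper":0}]'
```

```text
t: 15.87
tool_pos: [0.5256, 0.1863, 0.2513]
ee_rot: [179.8, -0.2, 49.9]
wrist_force: [0.4, 0.3, -0.8]
width: 0.225
grip_force: 39.9
t: 16.28
tool_pos: [0.571, 0.1776, 0.2496]
ee_rot: [180.0, -0.1, 50.0]
wrist_force: [0.5, 0.8, -1.8]
width: 0.227
grip_force: 39.9
```

```bash

python3 -m pendant '[{"rot":[0,0,0],"slide":[-0.003,-0.0005,-0.01],"gripper":0},{"rot":[0,0,0],"slide":[0,0,-0.01],"gripper":0},{"rot":[0,0,0],"slide":[0,0,-0.003],"gripper":0},{"rot":[0,0,0],"slide":[0,0,0],"gripper":0},{"rot":[0,0,0],"slide":[0,0,0],"gripper":0}]'
python3 - <<'E'
from h import *
ims=[]
for n,u,v in [("side",220,90),("scene",330,120)]:
  im=imaging.grab_frame(n)[:,:,::-1]
  ims.append(cv2.resize(im[v:v+150,u:u+100],None,fx=4,fy=4,interpolation=cv2.INTER_CUBIC))
cv2.imwrite("pics/both5.png",np.hstack(ims))
E
```

```text
t: 16.7
tool_pos: [0.5667, 0.1772, 0.2247]
ee_rot: [-179.9, 0.1, 50.0]
wrist_force: [0.2, 0.1, -1.4]
width: 0.224
grip_force: 39.8
```

View pics/both5.png

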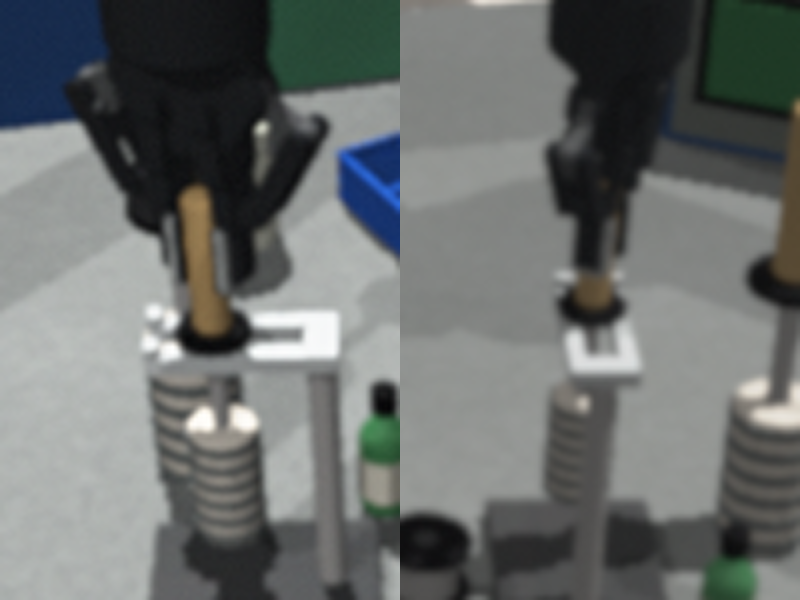

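The shank is between the tines and the collar is centred at the seat: side crop (213,328), scene crop (592,304). The wrist still carries the brush's weight, so I'll ease it down to contact.

```bash

python3 -m pendant '[{"rot":[0,0,0],"slide":[0,0,-0.001],"gripper":0},{"rot":[0,0,0],"slide":[0,0,0],"gripper":0},{"rot":[0,0,0],"slide":[0,0,0],"gripper":0}]'
python3 -m pendant '[{"rot":[0,0,0],"slide":[0,0,-0.001],"gripper":0},{"rot":[0,0,0],"slide":[0,0,0],"gripper":0},{"rot":[0,0,0],"slide":[0,0,0],"gripper":0}]'
```

```text
t: 17.05
tool_pos: [0.5677, 0.1771, 0.2244]
ee_rot: [180.0, -0.0, 50.0]
wrist_force: [-0.9, -0.8, -0.2]
width: 0.221
grip_force: 39.8
t: 17.3
tool_pos: [0.5676, 0.1771, 0.2232]
ee_rot: [-180.0, 0.0, 50.0]
wrist_force: [-0.2, -0.6, -1.0]
width: 0.221
grip_force: 39.8
```

```bash

python3 -m pendant '[{"rot":[0,0,0],"slide":[0,0,-0.001],"gripper":0},{"rot":[0,0,0],"slide":[0,0,0],"gripper":0},{"rot":[0,0,0],"slide":[0,0,0],"gripper":0}]'
python3 -m pendant '[{"rot":[0,0,0],"slide":[0,0,-0.001],"gripper":0},{"rot":[0,0,0],"slide":[0,0,0],"gripper":0},{"rot":[0,0,0],"slide":[0,0,0],"gripper":0}]'
```

```text
t: 17.55
tool_pos: [0.5677, 0.1771, 0.223]
ee_rot: [180.0, -0.0, 50.0]
wrist_force: [-1.5, 0.5, 3.8]
width: 0.224
grip_force: 40.4
t: 17.8
tool_pos: [0.5678, 0.1771, 0.223]
ee_rot: [180.0, -0.0, 50.0]
wrist_force: [-3.2, -1.6, 8.7]
width: 0.223
grip_force: 40.9
```

The collar rests on the tines. I'll relax 1 mm, open, and retreat straight up.

```bash

python3 -m pendant '[{"rot":[0,0,0],"slide":[0,0,0.001],"gripper":0},{"rot":[0,0,0],"slide":[0,0,0],"gripper":0.3},{"rot":[0,0,0],"slide":[0,0,0],"gripper":0.5},{"rot":[0,0,0],"slide":[0,0,0],"gripper":1},{"rot":[0,0,0],"slide":[0,0,0],"gripper":1}]'
python3 -m pendant '[{"rot":[0,0,0],"slide":[0,0,0],"gripper":1},{"rot":[0,0,0],"slide":[0,0,0.01],"gripper":1},{"rot":[0,0,0],"slide":[0,0,0.03],"gripper":1},{"rot":[0,0,0],"slide":[0,0,0.04],"gripper":1},{"rot":[0,0,0],"slide":[0,0,0.04],"gripper":1}]'
python3 -m pendant '[{"rot":[0,0,0],"slide":[0,0,0.04],"gripper":1},{"rot":[0,0,0],"slide":[0,0,0],"gripper":1},{"rot":[0,0,0],"slide":[0,0,0],"gripper":1},{"rot":[0,0,0],"slide":[0,0,0],"gripper":1},{"rot":[0,0,0],"slide":[0,0,0],"gripper":1}]'
python3 - <<'E'
from h import *
a=imaging.grab_frame("side")[:,:,::-1];cv2.imwrite("pics/end.png",a[60:480,180:460].repeat(1,0))
E
```

```text
t: 18.22
tool_pos: [0.5675, 0.1771, 0.2218]
ee_rot: [-180.0, 0.0, 50.0]
wrist_force: [0.4, -0.3, -0.2]
width: 0.713
grip_force: 0.0
t: 18.63
tool_pos: [0.5666, 0.1769, 0.3431]
ee_rot: [-179.9, 0.1, 50.0]
wrist_force: [1.4, 0.3, 1.1]
width: 0.994
grip_force: 0.0
t: 19.05
tool_pos: [0.5669, 0.177, 0.3809]
ee_rot: [-179.9, 0.1, 50.0]
wrist_force: [-0.2, -0.1, 0.9]
width: 0.999
grip_force: 0.0
```

View pics/end.png

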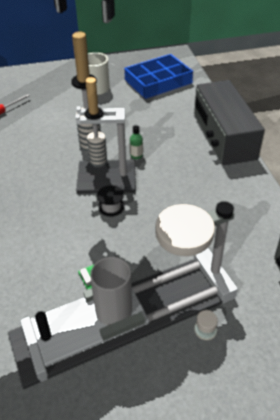

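The picture shows the brush upright on the fork (crop 93,110), the carriage against its end bar (crop 43,325), and the bottle, spool, board and jar in place. The gripper is clear.

```bash
python3 -c "
from station import workorder
print(workorder.sign_off())"
```

```text
the job is handed in; nothing more can be done
None
```

I've handed the job in: the carriage is at its end stop, the cup got three full strokes, and the brush hangs upright on the fork with the bottle, spool, board and jar still in place; the sign-off gave no verdict.

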